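# Put the bench tools back on their painted shadows

### The job

Tidy the workbench: set the spanner, the spirit level, the sanding block and the tin of polish each flat on the blue board that bears its white silhouette, right way up, centred on the silhouette and lined up with it (either end may lead, and the tin may be turned any way). Leave the jar and the hammer where they are.

Things in the scene. Friction and masses are not known exactly. Their poses are not given: they have to be found in the camera images.
- spanner: Loose steel double open-ended spanner lying flat, 129 mm long, 10 mm thick, the same at both ends; its straight shank between the heads is 72 mm long and 14 mm wide, the two heads are 30 mm wide. 90 to 160 g. Origin: middle of the underside; x along its length, y across, z up.
- level: Loose yellow pocket spirit level with black end caps and a green vial on top, a bar 120 long, 24 wide, 36 mm high, standing on its 24 mm wide base; the same at both ends. 105 to 190 g. Origin: middle of the underside; x along its length, y across, z up.
- sander: Loose orange sanding block with a black rubber sole, 100 long, 55 wide, 34 mm high (the sole is 55 wide and 8 mm high, the orange body above it 53 mm wide up to 32 mm); the same at both ends. 95 to 180 g. Origin: middle of the underside; x along its length, y across, z up.
- tin: Loose round green tin of polish with a bright metal band round it, 56 mm in diameter, 30 mm high, standing upright with any turn about its axis. 75 to 135 g. Origin: middle of the underside; z up.
- pad_spanner: Fixed flat blue board, 150 x 56 mm, 5 mm thick, with a filled white painted silhouette of the spanner centred on it (129 x 30, narrow in the middle, forked ends). Origin: centre of the board's underside on the bench, below the silhouette's centre; the top face is at z = 5 mm; z up, x along the silhouette's length, roughly crosswise to the robot.
- pad_level: Fixed flat blue board, 145 x 50 mm, 5 mm thick, with a filled white painted silhouette of the spirit level centred on it (a slim rectangle 120 x 24). Origin: centre of the board's underside on the bench, below the silhouette's centre; the top face is at z = 5 mm; z up, x along the silhouette's length, roughly crosswise to the robot.
- pad_sander: Fixed flat blue board, 126 x 82 mm, 5 mm thick, with a filled white painted silhouette of the sanding block centred on it (a broad rectangle 100 x 55). Origin: centre of the board's underside on the bench, below the silhouette's centre; the top face is at z = 5 mm; z up, x along the silhouette's length, roughly crosswise to the robot.
- pad_tin: Fixed flat blue board, 84 x 84 mm, 5 mm thick, with a filled white painted silhouette of the tin centred on it (a disc 56 mm across). Origin: centre of the board's underside on the bench, below the silhouette's centre; the top face is at z = 5 mm; z up, x along the board's edge (no matter for the tin), roughly crosswise to the robot.
- jar: Bystander: closed jar with a red cap standing on the bench at the left of the work, 68 mm in diameter, 85 mm high. Origin: middle of the underside. Not to be disturbed.
- hammer: Bystander: hammer with a dark wooden handle lying on the bench at the right of the work, 270 mm long, pointing away from the robot. Origin: under the tool, on the bench. Not to be disturbed.
Not all that is in view belongs to the job. Of the things that look like the spanner, take the one that is nearest to the robot's base at the start.

How it is judged:
By the outcome, as a careful person would: the job done as asked, in the order asked, and still so for the second after the job is handed in, with the robot touching nothing.
It also fails if it takes over 96 s, if anything falls off the work surface, if the arm or the gripper's body presses on something with over 40 N, if the wrist force passes 120 N, or if a joint passes its speed limit or range.

### The arm

A 6-joint arm with a two-finger parallel gripper is mounted at the origin on the work surface. World frame = base frame: x ahead of the robot, y to its left, z up, the work surface at z = 0. Lengths are in mm, angles in rad, forces in N, time in s.
With the tool pointing down it reaches from about 300 to 775 mm from the base axis. Payload 14.6 kg.
Tool frame: the origin (TCP) lies between the finger pads; the fingertips stand tip_extent ahead of it and the grasp point (between the pads) lies 6 mm ahead of it (tip_extent is the distance from the TCP to the fingertips, in mm); z points along the fingers, y is the line along which they close (so a half turn about z gives the same grasp; the last joint's range is limited). The gripper opens to 94 mm and grips with 3 to 60 N. Pads are 16 mm wide; open, the fingers measure 119 mm over their backs; the gripper's body (75 mm by 177 mm) begins 78 mm behind the grasp point.
Start: joints at [-1.216, 0.3, 1.521, -0, 1.321, -0.067], TCP at [225.164, -501.787, 202.446] pointing down, gripper open.
Joint ranges: [-3.03, 3.03], [-0.79, 2.21], [0.23, 2.52], [-1.04, 4.18], [0, 3.07], [-2.55, 2.55]. Speed limits (rad/s): [2.22, 2.22, 2.57, 3.14, 3.14, 3.14].

### API

Orientations are given as a unit quaternion [w, x, y, z].
In Python, from rig import state, get_image, camera_info, job_done, tip_extent gives the robot as it stands. The module is installed in compiled form; this text tells all that it offers.
- The arm moves only by the shell command python3 -m pendant 'ROWS' [OPENING] [FORCE]. ROWS is JSON, a list of rows, each a list of 6 numbers: the shift along the world's x, y, z in mm, then the turn, a rotation vector about the world's x, y, z in degrees. A call has exactly 10 rows; each row shifts and turns the commanded pose from where the row before left it; what a row does not reach is not made up. A row lasts 1/10 s, in which the tool goes at most 50 mm and 8.59 degrees, less where a joint would pass 70% of its speed; a pose out of reach is approached as far as the arm can. A call with a gripper value outside its range is refused whole. OPENING is the opening, from 0 (shut) to 1 (fully open), set as the call begins (- or left out, the last holds). The fingers move at their own pace and stop on an object; FORCE is the grip in N (left out, the last holds). Time passes only in rows, so rows that do not move let the fingers close, or fill a call up. It gives the time, the measured TCP pose, the force, the opening and the grip force at its end, in the units of the state.
- state(): the state, without advancing time (a new reading comes with each control period).
- get_image(name): name is "scene" or "side" or "wrist"; returns (picture, depth): 400x640x3 uint8, red, green, blue; 400x640 float32, mm along the optical axis (not along the pixel's ray), 0 where there is no reading.
- camera_info(name): a dict with "fx", "fy", "cx", "cy" (pixels), "rvec" (rotation vector, rad) and "tvec" (3), from world to camera coordinates, as OpenCV has them. Camera axes: x right, y down, z forward; pixel columns grow to the right and rows downward; lengths in mm; the calibration is good to about 2 mm. A picture is of the moment at which its call begins: read the wrist's pose just before it. camera_info takes no time and is no camera call; for the wrist camera it gives the pose at the moment of the call.
- job_done(): hands the job in; it is judged then, once.
The state is a dict: "time": time; "joints": joint angles; "joint_vel": joint speeds; "joint_efforts": joint torques, N m; "eef_pos": TCP position; "ee_rot": TCP orientation; "contact_force": force on the tool from outside, world axes, zero at the start; "moment": the same for the moment, N m; "finger_gap": finger opening in mm; "grip_force": force on a finger pad.
Only numpy, scipy, OpenCV 4.12 (cv2) and the standard library are available. Lean on these libraries where they do the work, as an engineer would, in place of code of your own. Each camera call takes 0.05 s, during which the arm holds its last target. There are 200 camera calls.

## Working session

There is one attempt and no reset: what is moved stays moved. The work goes in short steps, Python scripts to look and compute and a shell command to move; the robot and the scene stay as the last step left them, time stands still between calls to the robot, and variables do not carry over. Pictures are saved under pics/ and viewed, at most 19 in all, crops included, and the job is handed in when it is done.

```bash
mkdir -p pics; ls
python3 - <<'E'
from rig import *
import cv2,numpy as np
s=state();print({k:np.round(v,3) for k,v in s.items()},tip_extent if not callable(tip_extent) else tip_extent())
for n in("scene","side","wrist"):
    c=camera_info(n);im,d=get_image(n);np.savez(f"pics/{n}0.npz",im=im,d=d,**c)
    cv2.imwrite(f"pics/{n}0.png",im[:,:,::-1]);R=cv2.Rodrigues(np.array(c["rvec"]))[0];print(n,c["fx"],(-R.T@np.array(c["tvec"])).ravel().round(),R.round(2).tolist())
E
```

```text
pics
{'time': np.float64(0.0), 'joints': array([-1.216,  0.3  ,  1.522,  0.   ,  1.321, -0.067]), 'joint_vel': array([ 0.001,  0.   ,  0.001, -0.002, -0.001,  0.   ]), 'joint_efforts': array([-1.0000e-03, -5.3181e+01, -3.5274e+01,  7.1000e-02,  2.4000e-02,
       -0.0000e+00]), 'eef_pos': array([ 225.072, -501.538,  201.895]), 'ee_rot': array([-0.001,  0.978,  0.209, -0.   ]), 'contact_force': array([-0.29 , -0.746,  0.01 ]), 'moment': array([-0.013,  0.028, -0.032]), 'grip_force': np.float64(0.0), 'finger_gap': np.float64(94.25)} 25.0
scene 499.5213831139227 [1304.  600. 1164.] [[-0.66, 0.75, -0.0], [0.59, 0.51, -0.63], [-0.47, -0.42, -0.78]]
side 502.1624735996011 [  403. -1229.   994.] [[0.99, -0.16, 0.02], [-0.08, -0.61, -0.79], [0.14, 0.78, -0.61]]
wrist 359.8754321752219 [ 296. -470.  384.] [[0.41, -0.91, -0.0], [-0.88, -0.4, 0.27], [-0.25, -0.11, -0.96]]
```

View pics/scene0.png

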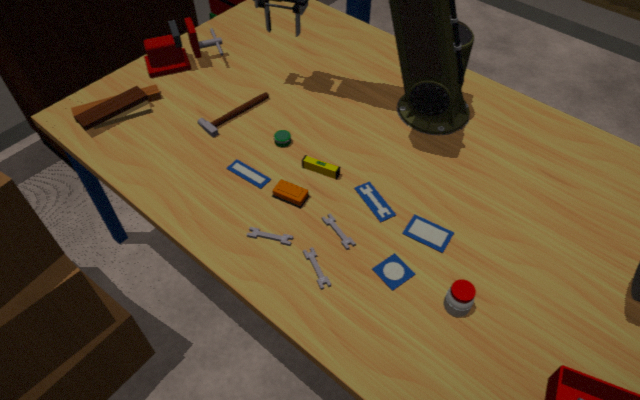

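View pics/side0.png

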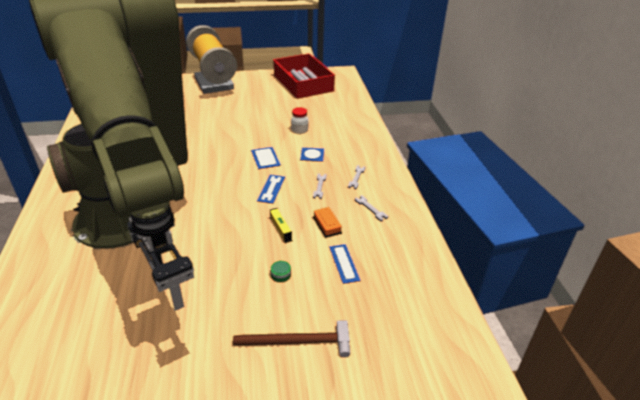

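The scene view shows three spanners at (338,231), (317,268) and (270,236). The painted one on the board is at (375,201). The level is at (321,167), the sander at (291,193), the tin at (283,138), and the boards at (248,174), (428,233) and (393,271). The side view shows the same three spanners at (320,186), (357,177) and (371,208).

```bash
cat > h.py <<'E'
import cv2,numpy as np
from rig import *
def cast(c,uv,h):
    R=cv2.Rodrigues(np.array(c["rvec"],float))[0];t=np.array(c["tvec"],float).ravel();o=-R.T@t
    uv=np.asarray(uv,float).reshape(-1,2)
    d=np.c_[(uv[:,0]-c["cx"])/c["fx"],(uv[:,1]-c["cy"])/c["fy"],np.ones(len(uv))]@R
    return (o+d*((h-o[2])/d[:,2])[:,None])[:,:2]
RNG={"blue":((100,120,40),(125,255,255)),"orange":((3,190,110),(14,255,255)),"yellow":((22,190,90),(34,255,255)),
 "green":((55,90,20),(90,255,255)),"grey":((0,0,70),(180,50,255)),"white":((0,0,130),(180,60,255))}
def blobs(im,c,col,h,amin=60,amax=1e9):
    m=cv2.inRange(cv2.cvtColor(im,cv2.COLOR_RGB2HSV),*map(np.array,RNG[col]))
    out=[]
    for k in cv2.findContours(m,cv2.RETR_EXTERNAL,cv2.CHAIN_APPROX_NONE)[0]:
        a=cv2.contourArea(k)
        if not amin<a<amax: continue
        w=cast(c,k,h)
        if (np.abs(w)>1000).any(): continue
        (x,y),(p,q),an=cv2.minAreaRect(w.astype(np.float32))
        if p<q:p,q,an=q,p,an+90
        if (x**2+y**2)**.5<250 or x<0: continue
        out.append((k.reshape(-1,2).mean(0).round(),a,round(x,1),round(y,1),round(p,1),round(q,1),round((an+90)%180-90,1)))
    return out
def look(n,tag,view=True):
    c=camera_info(n);im,d=get_image(n);np.savez(f"pics/{tag}.npz",im=im,d=d,**c);cv2.imwrite(f"pics/{tag}.png",im[:,:,::-1]);return im,d,c
E
python3 - <<'E'
from h import *
for n in("scene","side"):
    z=np.load(f"pics/{n}0.npz");c={k:z[k] for k in("fx","fy","cx","cy","rvec","tvec")}
    for col,h in(("blue",5),("orange",30),("yellow",34),("green",30),("grey",8),("white",5)):
        print(n,col)
        for b in blobs(z["im"],c,col,h): print("  ",*b)
z=np.load("pics/scene0.npz");cv2.imwrite("pics/crop.png",cv2.resize(z["im"][120:300,210:450,::-1],None,fx=3.3,fy=3.3,interpolation=2))
E
```

```text
scene blue
   [393. 271.] 729.0 636.8 283.9 81.2 80.5 78.8
   [428. 233.] 911.5 467.7 283.4 122.0 79.7 -81.2
   [375. 201.] 619.0 473.3 97.0 147.5 52.6 69.2
   [249. 174.] 453.5 644.2 -270.4 142.1 47.0 -85.3
scene orange
   [ 86. 106.] 87.5 808.3 -901.9 99.2 37.2 -22.3
scene yellow
   [321. 163.] 172.0 483.2 -109.4 110.8 25.0 -73.9
scene green
   [282. 136.] 120.5 467.5 -290.2 52.9 46.2 43.2
scene grey
   [457. 302.] 190.0 604.2 463.1 67.0 46.7 -79.7
   [393. 271.] 267.5 636.8 283.4 54.8 53.3 -49.0
   [317. 268.] 215.5 764.3 120.1 127.9 29.1 63.5
   [270. 235.] 186.5 771.8 -49.6 127.5 29.5 -63.3
   [428. 232.] 512.0 467.9 283.2 100.7 56.1 -82.0
   [338. 231.] 198.0 632.0 85.5 126.4 30.1 73.8
   [375. 201.] 171.0 473.6 97.4 127.9 30.5 69.4
   [248. 173.] 189.0 644.3 -269.9 119.6 25.0 -85.3
   [207. 125.] 105.5 581.6 -540.7 86.0 27.1 88.1
   [213.  41.] 82.0 238.5 -904.9 170.8 80.0 75.6
scene white
   [393. 271.] 223.5 636.1 282.9 51.0 48.4 35.1
   [428. 232.] 438.5 465.7 282.6 95.6 50.5 -81.3
   [374. 200.] 98.5 471.3 95.7 124.4 25.2 69.4
   [248. 173.] 132.5 642.4 -273.0 112.3 19.1 -
[... 552 characters left out ...]
3
   [356. 176.] 94.0 764.8 118.4 124.7 28.0 63.4
   [314. 151.] 100.0 639.2 286.7 75.1 55.8 63.9
   [265. 154.] 252.0 467.0 282.4 114.1 80.9 -80.0
   [300. 123.] 103.5 618.3 497.8 102.8 59.9 83.3
side white
   [343. 337.] 281.5 594.0 -513.9 90.8 26.2 82.0
   [503. 340.] 699.5 970.9 -573.8 161.1 35.4 -90.0
   [344. 263.] 278.5 644.3 -271.7 123.7 27.3 -85.4
   [371. 207.] 129.0 775.6 -45.6 124.7 31.3 -62.5
   [319. 185.] 110.0 632.7 89.7 129.1 29.4 74.7
   [275. 185.] 159.5 481.3 98.0 141.9 54.1 74.6
   [356. 177.] 101.5 765.9 122.4 124.9 29.3 64.2
   [310. 151.] 111.5 637.3 284.9 87.8 79.8 -7.2
   [267. 155.] 257.5 466.5 282.7 122.8 83.2 -81.3
   [301. 123.] 109.0 618.6 499.3 110.7 60.2 83.3
```

View pics/crop.png

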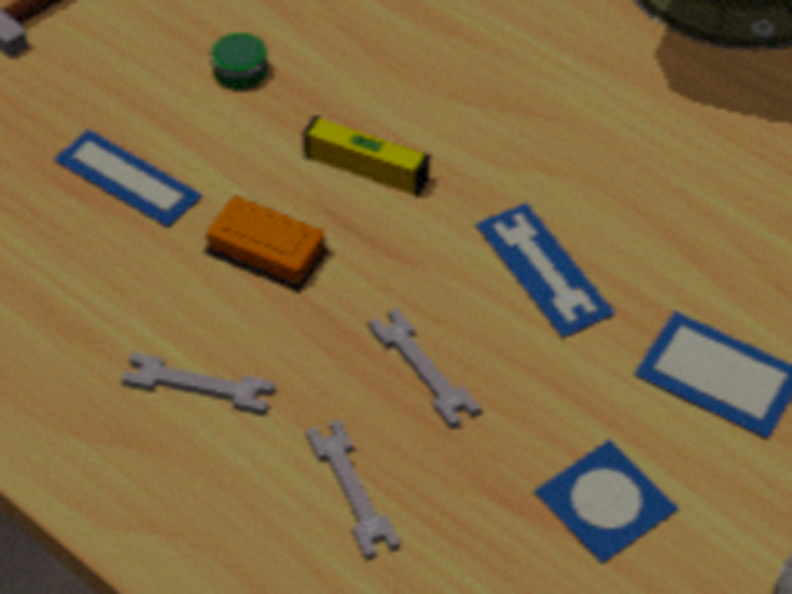

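The sizes and heights all agree. Candidates for the spanner:
- (338,231): distance to base 638 mm.
- (317,268): 774 mm.
- (270,236): 773 mm.
- (375,201): only paint on a board.

I choose (338,231). The crop confirms it's a loose spanner. Next I move above it and measure with the wrist camera.

```bash
python3 -m pendant '[[16,28,1,0,0,5],[16,28,1,0,0,5],[16,28,1,0,0,5],[16,28,1,0,0,5],[16,28,1,0,0,5],[16,28,1,0,0,5],[16,28,1,0,0,5],[16,28,1,0,0,5],[16,28,1,0,0,5],[16,28,1,0,0,5]]' 1
python3 -m pendant '[[18,28,1,0,0,0],[18,28,1,0,0,0],[18,28,1,0,0,0],[18,28,1,0,0,0],[18,28,1,0,0,0],[18,28,1,0,0,0],[18,28,1,0,0,0],[18,28,1,0,0,0],[9,14,1,0,0,0],[0,0,0,0,0,0]]'
cat >> h.py <<'E'
def report(tag,cols):
    s=state();R=__import__("scipy.spatial.transform",fromlist=["x"]).Rotation.from_quat(s["ee_rot"],scalar_first=True).as_matrix()
    print("t",round(float(s["time"]),2),"tcp",np.round(s["eef_pos"],1),"yaw_y",round(np.degrees(np.arctan2(R[1,1],R[0,1])),2),"tilt",R[:2,2].round(4),"gap",round(float(s["finger_gap"]),1))
    im,d,c=look("wrist",tag)
    for col,h in cols:
        print(col,h)
        for b in blobs(im,c,col,h,200): print("  ",*b)
E
python3 -c "
from h import *
report('w1',[('blue',5),('white',5),('grey',9),('orange',32),('yellow',36)])"
```

```text
time: 1.15
eef_pos: [385.6, -220.5, 212.4]
ee_rot: [-0.0, 0.797, 0.604, -0.0]
contact_force: [0.2, -0.2, 0.6]
finger_gap: 94.1
grip_force: 0.0
time: 2.15
eef_pos: [538.5, 17.3, 221.1]
ee_rot: [-0.0, 0.797, 0.604, -0.0]
contact_force: [-0.1, -0.6, 0.0]
finger_gap: 94.3
grip_force: 0.0
t 2.15 tcp [538.5  17.3 221.1] yaw_y -15.72 tilt [-0.0006  0.0001] gap 94.3
blue 5
   [455. 391.] 213.0 630.8 -317.8 59.0 26.0 -57.0
   [246. 177.] 361.0 454.5 39.6 41.8 26.7 -18.2
   [253.  88.] 1322.5 495.6 119.1 103.9 43.5 85.6
white 5
grey 9
   [461. 385.] 298.0 641.9 -306.1 39.2 20.8 -82.5
   [536. 172.] 1849.0 770.2 -47.7 128.8 30.2 -63.4
   [239. 116.] 1994.0 471.4 97.7 128.2 30.1 69.4
   [386.  83.] 2228.0 629.6 87.7 128.1 30.5 74.0
   [500.  45.] 1377.0 751.0 98.9 78.2 30.2 63.8
orange 32
yellow 36
   [302. 292.] 1686.5 483.3 -105.7 109.5 23.6 -74.1
```

View pics/w1.png

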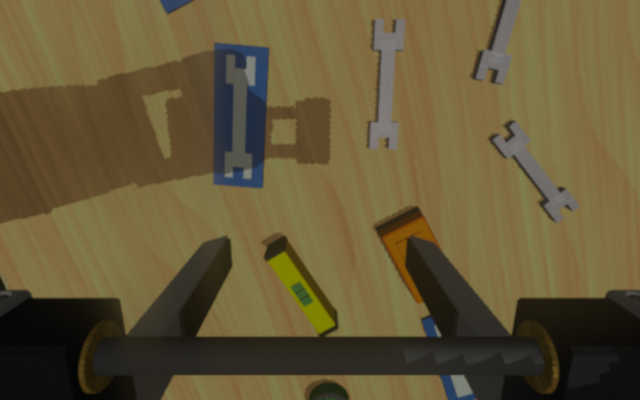

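The wrist view shows the chosen spanner at (386,83), its board at (241,115), and the far spanners at (500,45) and (536,172). Reaching for the spanner now.

```bash
python3 -m pendant '[[23,17.5,-18,0,0,0],[23,17.5,-18,0,0,0],[23,17.5,-18,0,0,0],[23,17.5,-18,0,0,0],[0,0,-30,0,0,0],[0,0,-30,0,0,0],[0,0,-30,0,0,0],[0,0,-21,0,0,0],[0,0,-10,0,0,0],[0,0,0,0,0,0]]' 0.5
python3 -m pendant '[[0,0,0,0,0,0],[0,0,0,0,0,0],[0,0,0,0,0,0],[0,0,0,0,0,0],[0,0,0,0,0,0],[0,0,0,0,0,0],[0,0,0,0,0,0],[0,0,0,0,0,0],[0,0,0,0,0,0],[0,0,0,0,0,0]]' 0 25
python3 -c "
from h import *
report('w2',[('grey',9)])"
```

```text
time: 3.2
eef_pos: [629.5, 85.1, 27.6]
ee_rot: [-0.0, 0.798, 0.603, -0.001]
contact_force: [-0.8, 0.3, -0.3]
finger_gap: 46.9
grip_force: 0.0
time: 4.2
eef_pos: [630.1, 86.2, 28.4]
ee_rot: [-0.0, 0.798, 0.603, -0.0]
contact_force: [-1.3, 1.2, -0.6]
finger_gap: 0.5
grip_force: 0.0
t 4.2 tcp [630.1  86.2  28.4] yaw_y -15.83 tilt [-0.0001 -0.    ] gap 0.5
grey 9
   [540. 318.] 1564.5 750.8 -8.0 40.0 29.7 -63.4
   [ 70. 257.] 4258.0 478.5 109.8 103.0 29.8 69.5
   [320. 172.] 3451.5 639.2 117.7 65.5 29.7 74.2
   [539. 112.] 7892.0 761.9 119.9 124.8 30.5 63.7
```

View pics/w2.png

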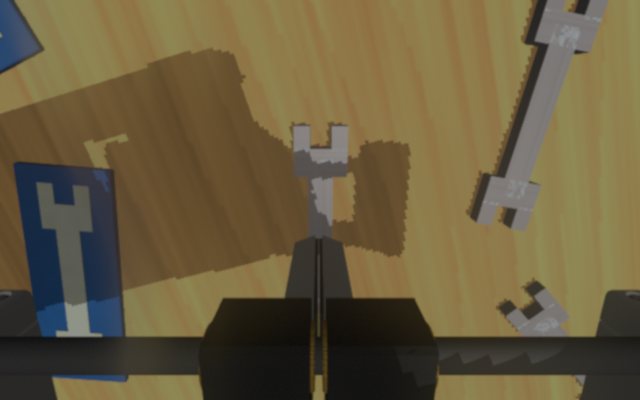

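The wrist view shows the fingers fully shut with their tips at (318,240), apparently on top of the shank. The spanner hasn't moved. I'll check the tip geometry.

Run:
```python
from h import *
from rig import *
ims=[]
for n,(u0,v0) in(("side",(260,120)),("scene",(280,150))):
    im,d,c=look(n,n+"1");R=cv2.Rodrigues(np.array(c["rvec"]))[0]
    for z in(3.4,36):
        p=cv2.projectPoints(np.array([[630.5,86,z]]),np.array(c["rvec"]),np.array(c["tvec"]),np.array([[c["fx"],0,c["cx"]],[0,c["fy"],c["cy"]],[0,0,1]]),None)[0].ravel();print(n,z,p.round(1))
    ims.append(cv2.resize(im[v0:v0+120,u0:u0+110],None,fx=3.5,fy=3.5,interpolation=0))
cv2.imwrite("pics/tip.png",np.hstack(ims)[:,:,::-1])
```

```text
side 3.4 [318.8 185.9]
side 36 [319.  177.9]
scene 3.4 [338.1 231.1]
scene 36 [338.4 224.2]
```

View pics/tip.png

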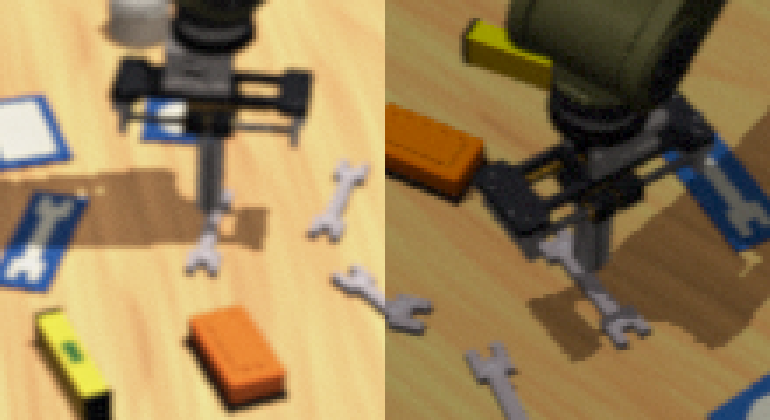

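Both outside views put the finger tips about 20 mm or more above the bench, at crop (208,214) and (595,270), so the stated tip extent is too long. I'll open and lower in small steps while watching the force.

```bash
python3 -m pendant '[[0,0,0,0,0,0],[0,0,0,0,0,0],[0,0,0,0,0,0],[0,0,-2,0,0,0],[0,0,-2,0,0,0],[0,0,-2,0,0,0],[0,0,-2,0,0,0],[0,0,-2,0,0,0],[0,0,-2,0,0,0],[0,0,0,0,0,0]]' 0.5 | grep -E "eef_pos|contact|gap"
python3 - <<'E'
from h import *
im,d,c=look("side","side2");cv2.imwrite("pics/tip2.png",cv2.resize(im[130:230,270:370,::-1],None,fx=5,fy=5,interpolation=2))
for z in(0,16,30):
  for s in(-28,28):
    p=cv2.projectPoints(np.array([[630.5+s*.963,86-.27*s,z]]),np.array(c["rvec"]),np.array(c["tvec"]),np.array([[c["fx"],0,c["cx"]],[0,c["fy"],c["cy"]],[0,0,1]]),None)[0].ravel();print(s,z,((p-[270,130])*5).round(1))
E
```

```text
eef_pos: [630.0, 86.2, 16.1]
contact_force: [-0.3, -0.7, -0.6]
finger_gap: 47.3
-28 0 [202.1 280.1]
28 0 [286.  287.5]
-28 16 [202.3 260.6]
28 16 [286.8 268. ]
-28 30 [202.6 243.4]
28 30 [287.4 250.7]
```

View pics/tip2.png

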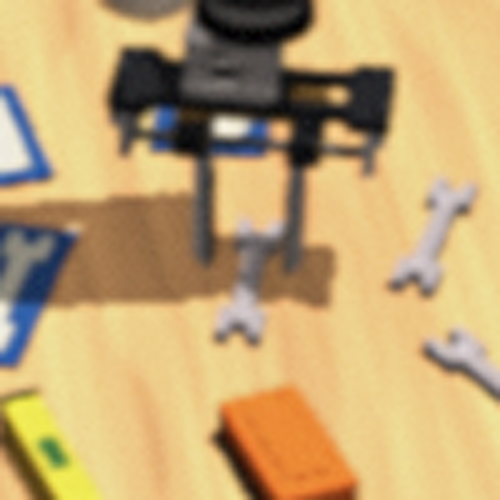

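The side view shows the tips at (202,268) and (293,272), about 12–15 mm above the bench and clear on both sides of the shank. Lowering further.

```bash
python3 -m pendant '[[0,0,-1,0,0,0],[0,0,-1,0,0,0],[0,0,-1,0,0,0],[0,0,-1,0,0,0],[0,0,-1,0,0,0],[0,0,-1,0,0,0],[0,0,-1,0,0,0],[0,0,-1,0,0,0],[0,0,0,0,0,0],[0,0,0,0,0,0]]' | grep -E "eef_pos|contact|gap"
python3 - <<'E'
from h import *
im,d,c=look("side","side3");cv2.imwrite("pics/tip3.png",cv2.resize(im[150:210,290:350,::-1],None,fx=8,fy=8,interpolation=2))
E
```

```text
eef_pos: [630.2, 86.2, 8.4]
contact_force: [0.2, 0.4, 0.1]
finger_gap: 47.2
```

View pics/tip3.png

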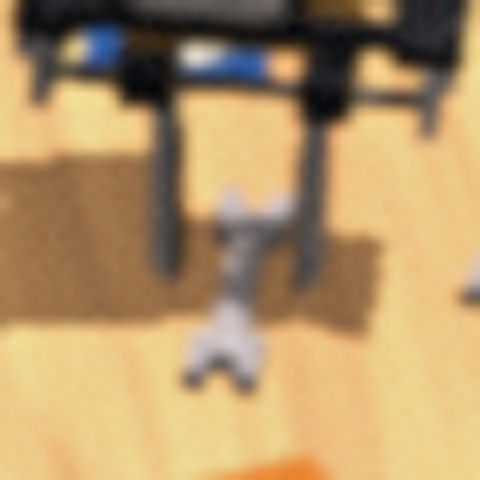

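The tips at (168,278) and (305,288) are still about 8–10 mm up, straddling the shank. The force reads zero.

```bash
python3 -m pendant '[[0,0,-1,0,0,0],[0,0,-1,0,0,0],[0,0,-1,0,0,0],[0,0,-1,0,0,0],[0,0,-1,0,0,0],[0,0,0,0,0,0],[0,0,0,0,0,0],[0,0,0,0,0,0],[0,0,0,0,0,0],[0,0,0,0,0,0]]' | grep -E "eef_pos|contact|gap"
python3 -m pendant '[[0,0,0,0,0,0],[0,0,0,0,0,0],[0,0,0,0,0,0],[0,0,0,0,0,0],[0,0,0,0,0,0],[0,0,0,0,0,0],[0,0,0,0,0,0],[0,0,0,0,0,0],[0,0,0,0,0,0],[0,0,0,0,0,0]]' 0 25 | grep -E "eef_pos|contact|gap|grip"
```

```text
eef_pos: [630.2, 86.2, 3.5]
contact_force: [0.4, -0.5, -0.4]
finger_gap: 46.9
eef_pos: [630.2, 86.2, 3.4]
contact_force: [0.7, 0.2, 0.2]
finger_gap: 13.2
grip_force: 25.0
```

Gripped: the gap is 13 mm, which matches the shank. Lift it, head towards the board and check the hold.

```bash
python3 -m pendant '[[0,0,5,0,0,0],[0,0,10,0,0,0],[0,0,15,0,0,0],[0,0,20,0,0,0],[-20,0,10,0,0,-1],[-25,2,0,0,0,-1],[-25,2,0,0,0,-1],[-20,2,0,0,0,-1],[-10,2,0,0,0,-0.6],[0,0,0,0,0,0]]' | grep -E "eef_pos|contact|gap|grip"
python3 -c "
from h import *
report('w3',[('grey',70),('grey',5),('blue',5)])"
```

```text
eef_pos: [530.0, 94.5, 64.5]
contact_force: [-0.8, 0.4, -1.9]
finger_gap: 13.5
grip_force: 25.0
t 9.45 tcp [530.   94.5  64.5] yaw_y -20.42 tilt [0.0011 0.0001] gap 13.5
grey 70
   [240. 220.] 3817.0 496.2 122.8 81.8 22.5 69.6
   [318. 220.] 6618.0 531.6 101.8 115.6 30.1 69.6
   [626. 123.] 1024.5 692.5 107.7 33.5 14.8 63.6
   [131.  22.] 4703.0 492.6 232.6 40.7 32.8 8.8
grey 5
   [240. 220.] 3817.0 474.0 105.9 111.9 30.9 69.6
   [318. 220.] 6618.0 522.4 77.2 158.3 41.2 69.6
   [626. 123.] 1024.5 742.8 85.2 45.9 20.3 63.6
   [131.  22.] 4703.0 469.1 256.3 55.7 44.8 8.8
blue 5
   [223. 249.] 1130.5 452.8 98.0 80.8 18.5 69.4
   [266. 224.] 2779.5 490.2 98.2 107.1 20.0 69.3
   [241. 152.] 287.5 494.7 154.5 21.4 12.9 38.6
   [171.  49.] 707.5 480.8 228.9 28.9 11.8 8.8
   [108.  62.] 765.5 441.4 237.9 38.6 17.2 -81.9
```

View pics/w3.png

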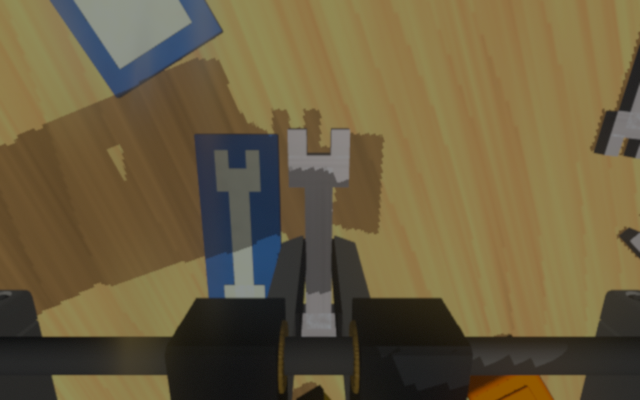

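The spanner is held, level and square at (318,220). The painted one is at (240,220), parallel to it. The remaining shift is about (-58.5, 2.7). Set it down.

```bash
python3 -m pendant '[[-20,1,0,0,0,0],[-20,1,0,0,0,0],[-18.5,0.7,-5,0,0,0],[0,0,-15,0,0,0],[0,0,-15,0,0,0],[0,0,-10,0,0,0],[0,0,-5,0,0,0],[0,0,-3,0,0,0],[0,0,-2.5,0,0,0],[0,0,0,0,0,0]]' | grep -E "eef_pos|contact|gap|grip"
python3 -m pendant '[[0,0,0,0,0,0],[0,0,0,0,0,0],[0,0,0,0,0,0],[0,0,0,0,0,0],[0,0,20,0,0,0],[0,0,40,0,0,0],[0,0,40,0,0,0],[0,-15,40,0,0,0],[0,-15,10,0,0,0],[0,0,0,0,0,0]]' 0.5 | grep -E "eef_pos|contact|gap|grip"
python3 -c "
from h import *
report('w4',[('blue',5),('grey',15),('yellow',36)])"
```

```text
eef_pos: [472.1, 96.9, 8.4]
contact_force: [0.4, 0.7, -0.0]
finger_gap: 13.1
grip_force: 25.0
eef_pos: [472.4, 66.0, 159.7]
contact_force: [-0.6, -0.1, 0.3]
finger_gap: 47.1
grip_force: 0.0
t 11.5 tcp [472.4  66.  159.7] yaw_y -20.5 tilt [0.0036 0.0001] gap 47.1
blue 5
   [571. 387.] 207.0 658.2 -254.4 40.4 9.9 -84.8
   [306. 210.] 998.5 452.8 51.0 53.1 44.7 -20.5
   [287. 153.] 528.5 454.1 105.2 38.4 17.4 70.0
   [304.  90.] 1269.0 489.2 148.3 52.8 39.6 -20.3
   [250.  14.] 760.5 469.8 227.7 57.3 11.9 8.7
grey 15
   [560. 389.] 269.0 644.4 -239.3 32.3 20.3 70.1
   [627. 157.] 912.0 747.8 -9.1 48.4 29.9 -62.7
   [305. 151.] 2889.5 471.1 99.1 128.3 30.4 69.6
   [609.  49.] 1787.0 744.5 96.4 69.0 29.8 64.3
   [230.   5.] 412.0 457.6 232.0 34.3 14.1 -20.5
yellow 36
   [366. 320.] 578.0 473.2 -70.9 38.1 23.4 -74.5
```

View pics/w4.png

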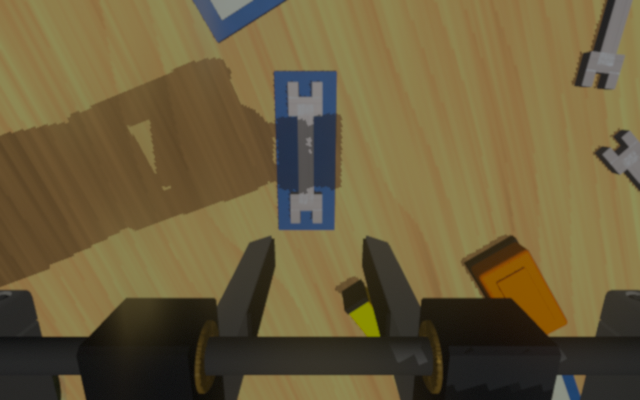

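The spanner lies on its board at (305,151), with the silhouette covered. Compare the centres numerically.

```bash
cat >> h.py <<'E'
def board(im,c,u0,v0,u1,v1,col="blue",h=5):
    "min rectangle of all pixels of a colour inside a window"
    m=cv2.inRange(cv2.cvtColor(im,cv2.COLOR_RGB2HSV),*map(np.array,RNG[col]));k=np.zeros_like(m);k[v0:v1,u0:u1]=m[v0:v1,u0:u1]
    k=cv2.morphologyEx(k,cv2.MORPH_OPEN,np.ones((3,3),np.uint8))
    v,u=np.nonzero(k);(x,y),(p,q),a=cv2.minAreaRect(cast(c,np.c_[u,v],h).astype(np.float32))
    if p<q:p,q,a=q,p,a+90
    return tuple(round(t,1) for t in(x,y,p,q,(a+90)%180-90))
def ld(tag):
    z=np.load(f"pics/{tag}.npz");return z["im"],{k:z[k] for k in("fx","fy","cx","cy","rvec","tvec")}
E
python3 -c "
from h import *
im,c=ld('w4');print(board(im,c,265,60,350,240))"
```

```text
(470.6, 98.4, 146.0, 52.9, 69.5)
```

The spanner is within about 1 mm of centre. Next, the level.

```bash
python3 -m pendant '[[2,-29,0,0,0,6],[2,-29,0,0,0,6],[2,-29,0,0,0,6],[2,-29,0,0,0,6],[2,-29,0,0,0,6],[2.8,-29.4,0,0,0,6.4],[0,0,-20,0,0,0],[0,0,-20,0,0,0],[0,0,-20,0,0,0],[0,0,0,0,0,0]]' 0.6 | grep -E "eef_pos|contact|gap|grip"
python3 -c "
from h import *
report('w5',[('yellow',36)])"
```

```text
eef_pos: [482.8, -106.4, 94.6]
contact_force: [-0.9, 0.5, 0.6]
finger_gap: 56.2
grip_force: 0.0
t 12.55 tcp [ 482.8 -106.4   94.6] yaw_y 15.98 tilt [-0.0059  0.0019] gap 56.2
yellow 36
   [319. 213.] 4790.5 482.3 -106.9 109.0 23.6 -74.2
```

View pics/w5.png

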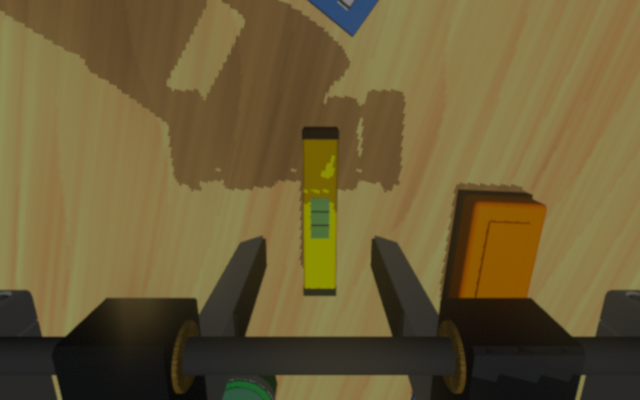

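The level is centred between the fingers at (320,212), and the sander on the right is clear. Lower and grip.

```bash
python3 -m pendant '[[-1,0,-20,0,0,0],[0,0,-20,0,0,0],[0,0,-20,0,0,0],[0,0,-15,0,0,0],[0,0,-8,0,0,0],[0,0,-6,0,0,0],[0,0,0,0,0,0],[0,0,0,0,0,0],[0,0,0,0,0,0],[0,0,0,0,0,0]]' | grep -E "eef_pos|contact|gap|grip"
python3 -m pendant '[[0,0,0,0,0,0],[0,0,0,0,0,0],[0,0,0,0,0,0],[0,0,0,0,0,0],[0,0,0,0,0,0],[0,0,0,0,0,0],[0,0,0,0,0,0],[0,0,5,0,0,0],[0,0,10,0,0,0],[0,0,15,0,0,0]]' 0 25 | grep -E "eef_pos|contact|gap|grip"
```

```text
eef_pos: [483.7, -107.6, 9.4]
contact_force: [-0.2, 0.4, 0.1]
finger_gap: 56.4
grip_force: 0.0
eef_pos: [483.1, -107.4, 39.4]
contact_force: [0.0, 1.0, -0.6]
finger_gap: 23.9
grip_force: 25.0
```

```bash
python3 -m pendant '[[0,0,30,0,0,0],[0,-10,30,0,0,-1],[15,-25,0,0,0,-2],[15,-25,0,0,0,-2],[15,-25,0,0,0,-2],[15,-25,0,0,0,-2],[15,-25,0,0,0,-2],[15.5,-26.5,0,0,0,-0.2],[0,0,0,0,0,0],[0,0,0,0,0,0]]' | grep -E "eef_pos|contact|gap|grip"
python3 -c "
from h import *
report('w6',[('yellow',126),('blue',5),('white',5),('grey',5)])"
```

```text
eef_pos: [573.7, -269.1, 99.1]
contact_force: [-0.2, -0.3, -1.5]
finger_gap: 23.9
grip_force: 25.0
t 15.6 tcp [ 573.7 -269.1   99.1] yaw_y 4.73 tilt [-0.0003  0.0003] gap 23.9
yellow 126
   [318. 245.] 8684.5 571.6 -258.6 89.6 23.3 -85.3
blue 5
   [407. 203.] 9043.0 641.2 -270.0 141.2 47.8 -85.3
white 5
   [405. 207.] 3908.5 642.0 -270.2 118.0 23.0 -85.3
grey 5
   [405. 207.] 4238.0 641.8 -270.3 119.7 24.6 -85.3
```

View pics/w6.png

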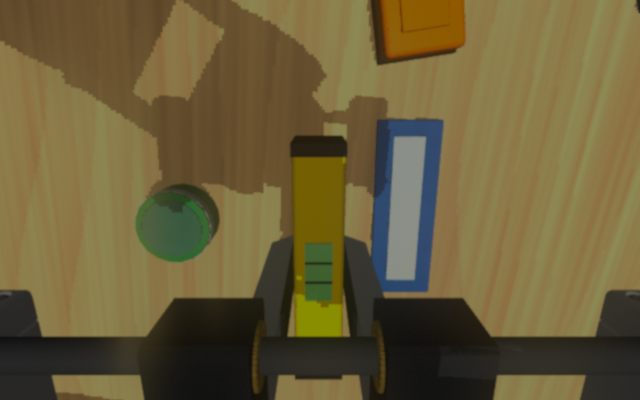

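The level is held straight at (318,245). Its silhouette is at (405,207) and parallel, with the tin at (175,225). Shift by (69.4, -2) and lower by 84.8.

```bash
python3 -m pendant '[[20,0,0,0,0,0],[25,-1,0,0,0,0],[24.4,-1,-10,0,0,0],[0,0,-20,0,0,0],[0,0,-20,0,0,0],[0,0,-15,0,0,0],[0,0,-10,0,0,0],[0,0,-6,0,0,0],[0,0,-3.8,0,0,0],[0,0,0,0,0,0]]' | grep -E "eef_pos|contact|gap|grip"
python3 -m pendant '[[0,0,0,0,0,0],[0,0,0,0,0,0],[0,0,0,0,0,0],[0,0,0,0,0,0],[0,0,20,0,0,0],[0,0,40,0,0,0],[0,0,40,0,0,0],[-10,-10,40,0,0,0],[-10,0,0,0,0,0],[0,0,0,0,0,0]]' 0.5 | grep -E "eef_pos|contact|gap|grip"
python3 -c "
from h import *
report('w7',[('yellow',41),('blue',5),('orange',30)])
im,c=ld('w7');print(board(im,c,200,50,420,290))"
```

```text
eef_pos: [643.5, -271.1, 14.6]
contact_force: [0.4, 0.0, -1.1]
finger_gap: 23.9
grip_force: 25.0
eef_pos: [623.0, -281.4, 155.5]
contact_force: [0.2, -0.3, 0.2]
finger_gap: 47.3
grip_force: 0.0
t 17.65 tcp [ 623.  -281.4  155.5] yaw_y 4.73 tilt [ 0.0016 -0.0008] gap 47.3
yellow 41
   [343. 182.] 3261.5 641.6 -269.8 108.9 23.0 -85.4
blue 5
   [319. 207.] 503.5 626.4 -301.5 78.3 9.9 -85.3
   [361. 200.] 416.5 664.0 -292.3 90.5 6.1 -85.4
orange 30
(644.4, -298.6, 81.2, 46.2, -85.4)
```

View pics/w7.png

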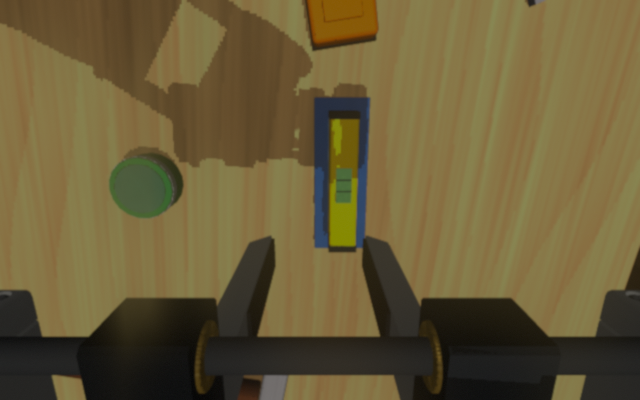

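The level sits on its board at (343,182), within about 0.5 mm. Next, the sander.

```bash
python3 -m pendant '[[0,20,0,0,0,2],[0,20,0,0,0,2],[0,20,0,0,0,2],[0,20,0,0,0,2],[0,20,0,0,0,0.7],[0,0,0,0,0,0],[0,0,0,0,0,0],[0,0,0,0,0,0],[0,0,0,0,0,0],[0,0,0,0,0,0]]' 1 | grep -E "eef_pos|contact|gap|grip"
sed -i 's/"orange":((3,190,110),(14,255,255))/"orange":((5,200,70),(17,255,255))/' h.py
python3 -c "
from h import *
print(cv2.cvtColor(ld('w7')[0],cv2.COLOR_RGB2HSV)[5:30:8,345])
report('w8',[('orange',32)])"
```

```text
eef_pos: [623.3, -181.6, 154.0]
contact_force: [-0.5, 0.2, -0.3]
finger_gap: 94.4
grip_force: 0.0
[[ 19 242 137]
 [ 19 244 136]
 [ 19 246 136]
 [ 19 242 136]]
t 18.7 tcp [ 623.3 -181.6  154. ] yaw_y 13.42 tilt [-0.0001  0.    ] gap 94.4
orange 32
   [339. 104.] 7371.0 621.4 -106.5 94.7 51.3 -76.6
```

View pics/w8.png

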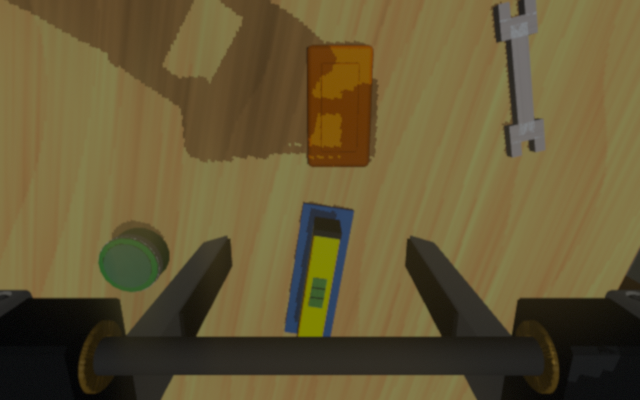

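The sander is at (339,104), giving (622.7,-107.8) at -76.6° after bias correction. Lower over it and grip.

```bash
python3 -m pendant '[[-0.7,25,0,0,0,0],[0,25,-10,0,0,0],[0,23,-20,0,0,0],[0,0,-30,0,0,0],[0,0,-30,0,0,0],[0,0,-25,0,0,0],[0,0,-15,0,0,0],[0,0,-10,0,0,0],[0,0,0,0,0,0],[0,0,0,0,0,0]]' | grep -E "eef_pos|contact|gap|grip"
python3 -m pendant '[[0,0,0,0,0,0],[0,0,0,0,0,0],[0,0,0,0,0,0],[0,0,0,0,0,0],[0,0,0,0,0,0],[0,0,0,0,0,0],[0,0,5,0,0,0],[0,0,10,0,0,0],[0,0,25,0,0,0],[0,0,25,0,0,0]]' 0 30 | grep -E "eef_pos|contact|gap|grip"
```

```text
eef_pos: [623.2, -108.2, 15.1]
contact_force: [-0.0, -1.3, 0.4]
finger_gap: 93.9
grip_force: 0.0
eef_pos: [622.5, -107.9, 80.4]
contact_force: [0.1, 0.6, -0.7]
finger_gap: 52.7
grip_force: 30.0
```

```bash
python3 -m pendant '[[-5,30,10,0,0,0],[-7,45,10,0,0,-1],[-7,45,0,0,0,-1],[-7,45,0,0,0,-1],[-7,45,0,0,0,-1],[-7,45,0,0,0,-0.9],[-7,45,0,0,0,0],[-7,45,0,0,0,0],[-6,30,0,0,0,0],[0,0,0,0,0,0]]' | grep -E "eef_pos|contact|gap|grip"
python3 -c "
from h import *
report('w9',[('orange',117),('blue',5),('white',5),('grey',5)])"
```

```text
eef_pos: [561.6, 270.5, 99.8]
contact_force: [0.0, -0.4, -1.5]
finger_gap: 52.6
grip_force: 30.0
t 21.75 tcp [561.6 270.5  99.8] yaw_y 8.8 tilt [0.0005 0.0007] gap 52.6
orange 117
   [317. 265.] 12577.5 559.6 275.6 92.9 51.3 -81.2
blue 5
   [187. 236.] 233.5 458.6 226.3 21.3 8.7 8.8
   [241. 218.] 931.0 495.5 251.5 47.3 30.5 -81.2
   [419. 198.] 3926.5 635.8 284.5 81.5 75.4 78.4
   [242. 138.] 1078.5 495.3 312.6 73.7 11.2 -80.9
   [176.  91.] 289.5 443.8 339.8 27.2 8.9 -0.4
white 5
   [205. 212.] 2220.0 470.2 249.6 54.8 30.3 8.8
   [412. 199.] 3545.0 634.9 284.2 55.9 53.7 69.8
grey 5
   [412. 199.] 3672.5 633.7 284.4 55.9 55.8 -62.2
   [183. 164.] 10240.0 460.0 283.0 125.7 70.6 -81.2
```

View pics/w9.png

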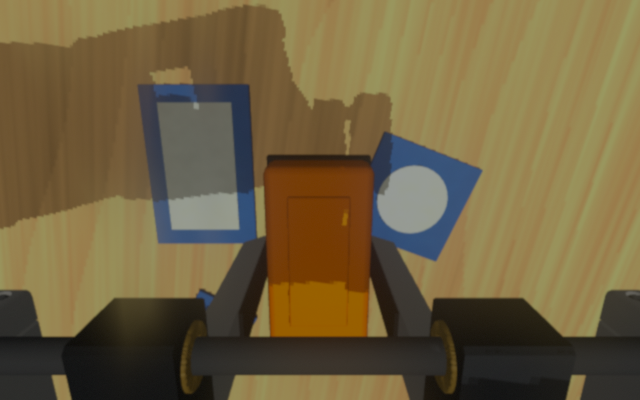

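The sander is held at (317,265). Its silhouette is at (200,165), and the tin's disc is at (412,199). Now measure the silhouette cleanly.

Run:
```python
from h import *
im,c=ld('w9');RNG["pale"]=((0,0,40),(180,110,255))
print("sil",board(im,c,155,95,245,235,"pale")); print("board",board(im,c,130,75,258,250))
print(np.round(state()["eef_pos"],1),state()["ee_rot"])
hsv=cv2.cvtColor(im,cv2.COLOR_RGB2HSV);print(hsv[165,140:262:6].tolist())
q=[(158,103),(234,103),(239,230),(168,230)];print(cast(c,q,5).round(1).tolist(),cast(c,q,5).mean(0))
```

```text
sil (459.0, 283.3, 109.9, 69.4, -81.9)
board (472.3, 285.8, 122.5, 65.9, -81.0)
[562.2 268.5  99.7] [1.13404646e-04 6.51300043e-01 7.58820270e-01 1.96062054e-04]
[[17, 117, 109], [17, 108, 106], [113, 44, 75], [111, 58, 75], [80, 9, 87], [30, 28, 102], [33, 27, 103], [30, 25, 101], [30, 25, 101], [33, 27, 103], [33, 25, 103], [33, 25, 103], [33, 25, 103], [33, 27, 103], [30, 25, 102], [30, 25, 101], [108, 104, 76], [110, 121, 76], [109, 124, 76], [17, 129, 109], [17, 133, 113]]
[[431.3, 328.5], [486.9, 337.1], [500.0, 238.0], [442.8, 229.1]] [465.26229452 283.19928892]
```

Run:
```python
from h import *
im,c=ld('w9');RNG["pale"]=((10,0,60),(88,42,255));RNG["anyblue"]=((96,35,30),(130,255,255))
print("sil",board(im,c,150,92,246,238,"pale")); print("board",board(im,c,130,75,258,250,"anyblue"))
print("disc",blobs(im,c,"white",5,1000))
```

```text
sil (464.8, 284.4, 99.0, 55.0, -81.2)
board (465.7, 284.7, 123.9, 80.7, -81.2)
disc [(array([205., 212.]), 2220.0, 470.2, 249.6, 54.8, 30.3, 8.8), (array([412., 199.]), 3545.0, 634.9, 284.2, 55.9, 53.7, 69.8)]
```

Both fits agree: the silhouette is at (465.2,284.5), or about (466.7,283.2) after bias correction. Place the sander.

```bash
python3 -m pendant '[[-25,4,0,0,0,0.3],[-30,5,0,0,0,0],[-26,5,0,0,0,0],[-15,2.2,-10,0,0,0],[0,0,-20,0,0,0],[0,0,-20,0,0,0],[0,0,-15,0,0,0],[0,0,-9,0,0,0],[0,0,-4,0,0,0],[0,0,-1.7,0,0,0]]' | grep -E "eef_pos|contact|gap|grip"
python3 -m pendant '[[0,0,0,0,0,0],[0,0,0,0,0,0],[0,0,0,0,0,0],[0,0,0,0,0,0],[0,0,0,0,0,0],[0,0,20,0,0,0],[0,0,40,0,0,0],[0,-20,40,0,0,0],[0,-30,40,0,0,0],[0,-30,0,0,0,0]]' 0.9 | grep -E "eef_pos|contact|gap|grip"
python3 -m pendant '[[0,0,0,0,0,0],[0,0,0,0,0,0],[0,0,0,0,0,0],[0,0,0,0,0,0],[0,0,0,0,0,0],[0,0,0,0,0,0],[0,0,0,0,0,0],[0,0,0,0,0,0],[0,0,0,0,0,0],[0,0,0,0,0,0]]' | grep -E "eef_pos|contact|gap|grip"
python3 - <<'E'
from h import *
report('w10',[('orange',37),('white',5)])
im,c=ld('w10');RNG["anyblue"]=((96,35,30),(130,255,255))
o=cv2.inRange(cv2.cvtColor(im,cv2.COLOR_RGB2HSV),*map(np.array,RNG["orange"]));v,u=np.nonzero(o);print(u.min(),u.max(),v.min(),v.max())
print("board",board(im,c,u.min()-40,max(v.min()-30,0),u.max()+40,v.max()+35,"anyblue"))
E
```

```text
eef_pos: [467.0, 282.9, 19.7]
contact_force: [-0.7, 0.4, -1.0]
finger_gap: 52.7
grip_force: 30.0
eef_pos: [468.4, 203.2, 164.6]
contact_force: [-0.1, 0.3, -0.0]
finger_gap: 84.8
grip_force: 0.0
eef_pos: [466.7, 203.2, 159.4]
contact_force: [-0.3, -0.3, 0.5]
finger_gap: 84.6
grip_force: 0.0
t 24.8 tcp [466.7 203.2 159.4] yaw_y 8.87 tilt [0. 0.] gap 84.6
orange 37
   [333.  96.] 7293.5 465.4 284.0 94.5 50.5 -81.1
white 5
   [513. 127.] 2702.5 633.7 284.7 53.9 53.3 57.4
302 366 36 157
board (464.5, 284.3, 124.1, 80.9, -81.1)
```

View pics/w10.png

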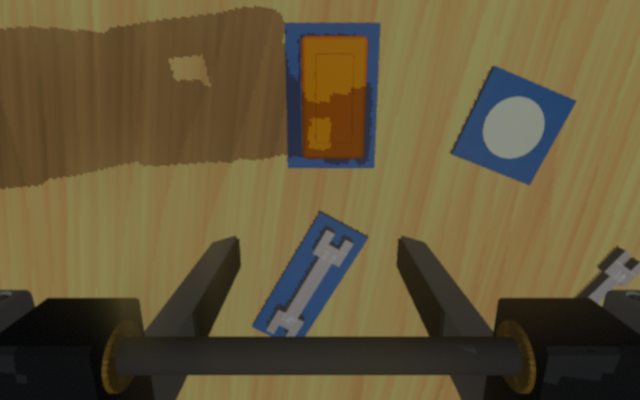

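The sander is centred to within 1 mm at (333,96). Now find the tin in the stored pictures.

Run:
```python
from h import *
RNG["green"]=((45,80,25),(90,255,255))
for t in("w6","w7","w8"):
    im,c=ld(t);print(t,[b for b in blobs(im,c,"green",30,1500)])
```

```text
w6 [(array([172., 225.]), 3680.5, 466.6, -290.2, 53.6, 52.5, 20.7)]
w7 [(array([141., 188.]), 2725.0, 466.7, -289.6, 53.5, 51.4, 4.7)]
w8 [(array([128., 265.]), 2305.5, 466.2, -289.3, 53.4, 52.0, 6.5)]
```

```bash
python3 -m pendant '[[0,-40,0,0,0,0],[0,-45,0,0,0,0],[0,-45,0,0,0,0],[0,-45,0,0,0,0],[0,-45,0,0,0,0],[0,-45,0,0,0,0],[0,-45,0,0,0,0],[0,-45,0,0,0,0],[0,-45,0,0,0,0],[0,-40,0,0,0,0]]' 1 | grep -E "eef_pos|contact|gap|grip"
python3 -m pendant '[[1,-34,0,0,0,0],[0,-20,0,0,0,0],[0,0,-10,0,0,0],[0,0,-25,0,0,0],[0,0,-30,0,0,0],[0,0,-30,0,0,0],[0,0,0,0,0,0],[0,0,0,0,0,0],[0,0,0,0,0,0],[0,0,0,0,0,0]]' | grep -E "eef_pos|contact|gap|grip"
python3 - <<'E'
from h import *
RNG["green"]=((45,80,25),(90,255,255))
report('w11',[('green',30)])
E
```

```text
eef_pos: [466.3, -239.0, 159.6]
contact_force: [0.1, 0.8, 0.8]
finger_gap: 94.1
grip_force: 0.0
eef_pos: [468.3, -291.0, 65.9]
contact_force: [-0.2, 0.3, -0.8]
finger_gap: 93.9
grip_force: 0.0
t 26.85 tcp [ 468.3 -291.    65.9] yaw_y 8.87 tilt [ 0.0019 -0.0014] gap 93.9
green 30
   [603. 244.] 762.0 651.7 -273.4 29.9 12.5 -85.5
   [315. 224.] 5221.5 464.9 -289.8 53.9 53.5 8.9
```

```bash
python3 -m pendant '[[-1,0,-15,0,0,0],[0,0,-15,0,0,0],[0,0,-12,0,0,0],[0,0,-8,0,0,0],[0,0,-3,0,0,0],[0,0,0,0,0,0],[0,0,0,0,0,0],[0,0,0,0,0,0],[0,0,0,0,0,0],[0,0,0,0,0,0]]' | grep -E "eef_pos|contact|gap|grip"
python3 -m pendant '[[0,0,0,0,0,0],[0,0,0,0,0,0],[0,0,0,0,0,0],[0,0,0,0,0,0],[0,0,0,0,0,0],[0,0,0,0,0,0],[0,0,5,0,0,0],[0,0,10,0,0,0],[0,0,20,0,0,0],[0,0,25,0,0,0]]' 0 30 | grep -E "eef_pos|contact|gap|grip"
```

```text
eef_pos: [466.8, -290.9, 11.7]
contact_force: [-0.3, -0.3, -0.0]
finger_gap: 94.0
grip_force: 0.0
eef_pos: [466.3, -290.5, 72.2]
contact_force: [0.2, 0.3, -1.1]
finger_gap: 55.5
grip_force: 30.0
```

```bash
python3 -m pendant '[[0,15,20,0,0,0],[5,35,15,0,0,0],[7,45,0,0,0,0],[7,45,0,0,0,0],[7,45,0,0,0,0],[7,45,0,0,0,0],[7,45,0,0,0,0],[7,45,0,0,0,0],[7,45,0,0,0,0],[7,45,0,0,0,0]]' | grep -E "eef_pos|contact|gap|grip"
python3 -m pendant '[[7,45,0,0,0,0],[7,40,0,0,0,0],[7,30,0,0,0,0],[5,20,0,0,0,0],[3,10,0,0,0,0],[0,0,0,0,0,0],[0,0,0,0,0,0],[0,0,0,0,0,0],[0,0,0,0,0,0],[0,0,0,0,0,0]]' | grep -E "eef_pos|contact|gap|grip"
python3 - <<'E'
from h import *
RNG["green"]=((45,80,25),(90,255,255))
report('w12',[('green',125.5),('white',5),('blue',5)])
E
```

```text
eef_pos: [527.8, 121.2, 107.5]
contact_force: [1.4, -0.6, -1.4]
finger_gap: 55.6
grip_force: 30.0
eef_pos: [556.7, 263.6, 106.6]
contact_force: [-0.2, 0.1, -0.9]
finger_gap: 55.3
grip_force: 30.0
t 30.9 tcp [556.7 263.6 106.6] yaw_y 8.83 tilt [ 0.0001 -0.    ] gap 55.3
green 125.5
   [318. 262.] 8520.5 555.3 265.0 54.0 53.6 66.3
   [317. 206.] 289.0 550.2 293.0 36.2 9.2 11.2
white 5
   [418. 189.] 3573.0 633.9 284.6 55.9 55.6 -89.5
blue 5
   [253. 210.] 719.5 499.7 249.1 41.1 22.8 -81.2
   [419. 188.] 4989.5 632.8 285.0 81.6 81.5 77.8
   [173.  83.] 281.5 435.1 337.6 22.5 9.5 16.4
```

View pics/w12.png

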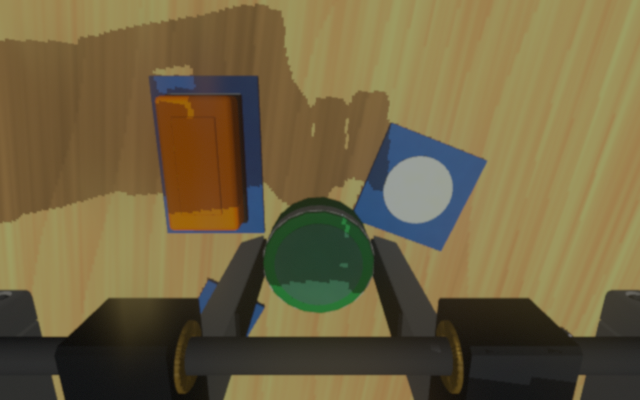

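The tin is held upright at (318,262), and its disc is at (418,189). The shift is (78.6, 19.6), lowering by 89.7.

```bash
python3 -m pendant '[[25,5,0,0,0,0],[30,8,0,0,0,0],[23.6,6.6,-12,0,0,0],[0,0,-20,0,0,0],[0,0,-20,0,0,0],[0,0,-18,0,0,0],[0,0,-10,0,0,0],[0,0,-6,0,0,0],[0,0,-3.7,0,0,0],[0,0,0,0,0,0]]' | grep -E "eef_pos|contact|gap|grip"
python3 -m pendant '[[0,0,0,0,0,0],[0,0,0,0,0,0],[0,0,0,0,0,0],[0,0,0,0,0,0],[0,0,0,0,0,0],[0,0,20,0,0,0],[0,0,40,0,0,0],[0,-20,40,0,0,0],[0,-30,40,0,0,0],[0,-30,20,0,0,0]]' 0.95 | grep -E "eef_pos|contact|gap|grip"
python3 -m pendant '[[-25,-20,5,0,0,0],[-25,-20,5,0,0,0],[-20,-10,0,0,0,0],[0,0,0,0,0,0],[0,0,0,0,0,0],[0,0,0,0,0,0],[0,0,0,0,0,0],[0,0,0,0,0,0],[0,0,0,0,0,0],[0,0,0,0,0,0]]' | grep -E "eef_pos|contact|gap|grip"
python3 - <<'E'
from h import *
RNG["green"]=((45,80,25),(90,255,255))
report('w13',[('green',35),('blue',5),('orange',37),('grey',15)])
look("scene","scene9")
E
```

```text
eef_pos: [635.4, 283.9, 17.0]
contact_force: [-0.6, -0.2, -0.9]
finger_gap: 55.2
grip_force: 30.0
eef_pos: [635.9, 203.4, 180.9]
contact_force: [-0.2, -0.3, 0.4]
finger_gap: 89.3
grip_force: 0.0
eef_pos: [565.3, 153.9, 186.6]
contact_force: [-0.9, -0.5, -0.2]
finger_gap: 89.1
grip_force: 0.0
t 33.95 tcp [565.3 153.9 186.6] yaw_y 8.87 tilt [-0.0002 -0.    ] gap 89.1
green 35
   [422.  53.] 3326.5 633.9 284.1 54.4 54.4 -31.2
blue 5
   [189. 242.] 384.0 438.3 64.6 58.4 15.9 68.0
   [245. 188.] 1618.0 480.0 122.0 97.1 52.7 69.4
   [413.  55.] 7777.5 633.1 284.7 81.6 81.5 77.8
orange 37
   [227.  37.] 4239.0 469.8 267.7 63.8 51.3 -81.3
grey 15
   [500. 234.] 1860.5 758.5 123.3 127.2 29.8 63.7
   [224. 209.] 1711.5 471.6 99.1 128.6 30.6 69.6
```

View pics/scene9.png

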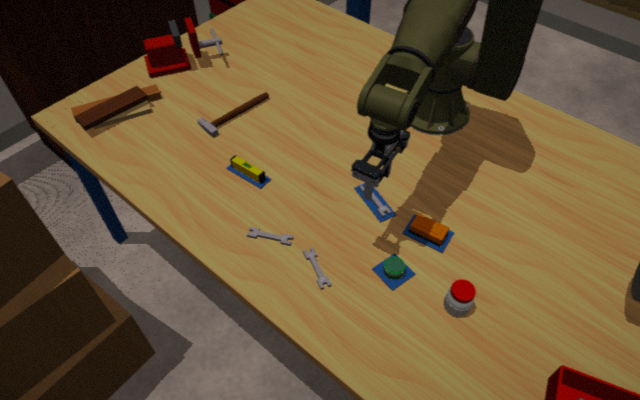

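The scene view shows all four on their boards: level (248,169), spanner (375,201), sander (429,230) and tin (394,267). The jar and hammer haven't moved, and the tin is within 1 mm of centre. Handing in.

```bash
python3 -c "
from rig import *
print(job_done())"
```

```text
the job is handed in; nothing more can be done
None
```

The spanner, level, sanding block and tin are each on their own boards, centred to within about 1 mm by the camera measurements. The jar and hammer were not disturbed, and I handed the job in at about 34 s, though the hand-in call returned no verdict.

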